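# Slide a tube block past the spring lock bar into the reader

## Robot

A 6-joint arm with a two-finger parallel gripper is mounted at the origin on the work surface. World frame = base frame: x ahead of the robot, y to its left, z up, the work surface at z = 0. Lengths are in mm, angles in rad, forces in N, time in s.
With the tool pointing down it reaches from about 275 to 825 mm from the base axis. Payload 4.9 kg.
Tool frame: the origin (TCP) lies at the very end of the fingers, on their centre line; the grasp point (between the pads) lies 19 mm behind it; z points along the fingers, y is the line along which they close (so a half turn about z gives the same grasp; the last joint's range is limited). The gripper opens to 85 mm and grips with 20 to 120 N. Pads are 22 mm wide; open, the fingers measure 114 mm over their backs; the gripper's body (76 mm by 85 mm) begins 54 mm behind the grasp point. The pads swing forward as they close: fully open they stand 13 mm farther back than shut.
Start: joints at [1.041, 0.326, -0.193, 1.052, 0, 1.437], TCP at [212.047, 507.499, 231.281] pointing down, gripper open.
Joint ranges: [-2.65, 2.65], [-0.97, 1.79], [-1.3, 1.35], [-1.93, 2.1], [-1.47, 1.37], [-3.14, 3.14]. Speed limits (rad/s): [2.57, 2.57, 3.14, 3.14, 3.14, 3.14].

## Interface

Orientations are given as [roll, pitch, yaw] about the fixed x, y, z axes, in that order (R = Rz(yaw) Ry(pitch) Rx(roll)).
In Python, from bench import bot, solve_ik, imaging gives the robot as it stands. Calls block until the motion is done:
- bot.move_ptp(position, orientation): joint-space move of the TCP to a pose.
- bot.movel(position, rot=None, max_speed=150, threshold=None): straight line of the TCP; rot=None keeps the orientation; max_speed is the mean speed in mm/s. With threshold (N) it stops when the force on the tool has changed by that much, and returns True; else False.
- bot.move_j(angles): joint-space move.
- bot.grip(opening, effort=None): opening from 0.0 (shut) to 1.0 (fully open); effort is the grip in N (None keeps the last); returns when the fingers have stopped.
- bot.dwell(seconds).
- solve_ik(position, orientation): joint angles nearest the present ones, or None.
- bot.get_state(): the state.
- imaging.capture(name): name is "side" or "top" or "wrist"; returns the picture (384x512x3 uint8, blue, green, red); there is no depth.
- imaging.camera_model(name): a dict with "K" (3x3 intrinsics, pixels), "position" and "rotation" of the camera in the world. Camera axes: x right, y up, looking along -z (the intrinsics and any distortion apply to the point x, -y, -z); pixel columns grow to the right and rows downward; lengths in mm; the calibration is good to about 2 mm. A picture is of the moment at which its call begins: read the wrist's pose just before it. camera_model takes no time and is no camera call; for the wrist camera it gives the pose at the moment of the call.
A pose or a line that the arm cannot do raises bot.IKError and nothing moves.
- bot.sign_off(): hands the job in; it is judged then, once.
The state is a dict: "t": time; "qpos": joint angles; "joint_velocities": joint speeds; "effort": joint torques, N m; "tcp_pos": TCP position; "orientation": TCP orientation; "contact_force": force on the tool from outside, world axes, zero at the start; "wrist_torque": the same for the moment, N m; "opening": opening from 0.0 (shut) to 1.0 (fully open); "gripper_force": force on a finger pad.
Only numpy, scipy, OpenCV 4.12 (cv2) and the standard library are available. Lean on these libraries where they do the work, as an engineer would, in place of code of your own. Each camera call takes 0.05 s, during which the arm holds its last target. There are 200 camera calls.

## Task

Press the spring lock bar down with the fingertips behind the tube block and, holding it down, push the block along the track until its front is over the bar's nose; then push the block on until it is fully home against the reader head and the nose has sprung up behind it. Only press and push: do not lift the block or tip it, and leave the vials, bottle and the other things around the track where they stand. Finish with the hand clear.

Things in the scene. Friction and masses are not known exactly. Their poses are not given: they have to be found in the camera images.
- track: fixed white loading track of a tube reader; origin on the bench, z up, +x = the way the block slides home; open rear end at x = -200 mm. Two grey ledges (tops z = 36 mm) carry the block between rails (tops z = 42, inner faces y = +-35.5 mm, outer y = +-57.5). The groove between the ledges is 44 mm wide, open above, with the lock bar in it. Low side shelf (top z = 20) at y = -57 to -118 mm holds 2 vials
- end_stop (a point): centre of the end stop: the upright face, at track x = 132 mm, of the 100 mm tall reader head that closes the track's front end
- lock_bar (a joint): how far the spring lock bar is pressed down, m: 0 = up, 0.018 = bottomed. Level steel strip 38 mm wide along the middle of the groove; goes straight down wherever it is pressed. Spring 1.5 N at first, 3.3 N at the bottom; returns when free. Pressed over 12 mm, its nose clears the block, whose underside then keeps it down while the block is over the nose
- strip_rear (a point): middle of the strip's rear end, on its flat top, at track x = -195 mm; the strip runs from here along +x to the nose. Its top is at track z = 30 mm when up, 6 mm under the block, which passes over it. Moves down with the bar
- nose_top (a point): centre of the top of the nose, the upright front end of the lock bar (track x = 20 to 28 mm, 38 mm across). When up its top is at track z = 48 mm, 12 mm above the ledges, and bars the block's way; moves down with the bar
- tube_block: loose aluminium block with 15 capped tubes, 0.75 kg, 100 mm long (its x, along the track), 68 wide, 30 tall plus 8 mm of caps. Origin: centre of its underside, on the ledges. At the start its front (towards the reader head) is 8 to 40 mm short of the nose and the strip is bare behind it. Home: origin at track x = 82 mm, front on the end stop, rear 4 mm past the nose
- vial_a: small amber screw-cap vial, 24 mm across, 45 mm tall, standing on the track's low side shelf; origin at the centre of its underside; bystander
- vial_b: second such vial, also on the side shelf; origin at the centre of its underside; bystander
- reagent_bottle: clear reagent bottle with screw cap, 64 mm across, 140 mm tall, standing on the bench; origin at the centre of its underside; bystander
- beaker: open glass beaker, 70 mm across, 85 mm tall, on the bench; origin at the centre of its underside; bystander
- white_jar: white plastic jar, 60 mm across, 90 mm tall, on the bench; origin at the centre of its underside; bystander
- tip_box: pipette tip box 86 x 56 x 52 mm, on the bench; origin at the centre of its underside; bystander
- empty_rack: low empty white tube rack 100 x 50 x 22 mm, on the bench; origin at the centre of its underside; bystander
Not all that is in view belongs to the job. Leave any black, green or orange look-alike of the tube_block alone.

How it is judged (in metres and radians):
On the way, in this order (a step that is already met when the one before it is completed fails the run):
1. the fingers hold the lock bar down while the block is still short of the nose (value of joint lock_bar above 0.0125 m and contact force between the fingers and lock_bar above 0.5 N and x of tube_block in the frame of track below -0.031 m), for 0.1 s.
2. with the fingers still on the bar, the block's front is over the nose (value of joint lock_bar above 0.0105 m and contact force between the fingers and lock_bar above 0.3 N and x of tube_block in the frame of track between -0.028 and 0.076 m), for 0.05 s.
At the end, for the whole second after the job is handed in: The block lies flat on the ledges within 4.5 mm of the end stop, at rest, and the lock bar is up again (within 3 mm) with its nose behind the block (x of tube_block in the frame of track above 0.0775 m and z of tube_block in the frame of track below 0.04 m and angle between tube_block's own z axis and vertical below 0.06 rad and value of joint lock_bar below 0.003 m and linear speed of tube_block below 0.01 m/s and velocity of joint lock_bar below 0.01 m/s); the robot touches nothing.
It fails at once if the tube block is lifted more than 10 mm off the ledges or tipped (z of tube_block in the frame of track above 0.046 m or angle between tube_block's own z axis and vertical above 0.25 rad).
It fails at once if a bystander is shifted more than 30 mm or knocked over (distance of any of vial_a, vial_b, reagent_bottle, beaker, white_jar, tip_box, empty_rack from where it was at the start of the episode above 0.03 m or angle between any of vial_a, vial_b, reagent_bottle, beaker, white_jar, tip_box, empty_rack's own z axis and vertical above 0.5 rad).
It also fails if it takes over 38 s, if anything falls off the work surface, if the arm or the gripper's body presses on something with over 40 N, if the wrist force passes 120 N, or if a joint passes its speed limit or range.

## Working session

There is one attempt and no reset: what is moved stays moved. The work goes in short steps, each a Python script; the robot and the scene stay as the last script left them, time stands still between calls to the robot, and variables do not carry over. Pictures are saved under pics/ and viewed, at most 10 in all, crops included, and the job is handed in when it is done.

```bash
ls; mkdir -p pics; python3 - <<'E'
from bench import bot, imaging
import cv2,numpy as np
for n in ("top","side"):
    im=imaging.capture(n); cv2.imwrite(f"pics/{n}0.png",im)
    m=imaging.camera_model(n); print(n,{k:np.round(v,3).tolist() if not isinstance(v,str) else v for k,v in m.items()})
print(bot.get_state())
E
```

```text
pics
top {'K': [[363.593, 0.0, 256.995], [0.0, 363.593, 184.936], [0.0, 0.0, 1.0]], 'position': [444.933, -62.611, 957.417], 'rotation': [0.138, 0.018, -1.576]}
side {'K': [[446.629, 0.0, 251.032], [0.0, 446.629, 192.206], [0.0, 0.0, 1.0]], 'position': [197.276, -740.405, 508.952], 'rotation': [1.038, -0.007, -0.478]}
{'t': 0.1, 'qpos': array([ 1.04079448e+00,  3.26862061e-01, -1.93481884e-01,  1.05198428e+00,
        3.67553071e-06,  1.43664024e+00]), 'joint_velocities': array([-0.00232365, -0.00011645,  0.00345566, -0.00012568, -0.0002663 ,
       -0.00019804]), 'effort': array([ 8.40782704e-04, -4.44238079e+01,  2.63039625e+01,  7.90231250e-03,
       -1.68943275e-04, -3.73579866e-06]), 'tcp_pos': array([211.77847232, 507.03693126, 230.58508077]), 'orientation': array([-3.14007501e+00, -2.08539840e-04,  2.74574674e+00]), 'contact_force': array([0.05734357, 0.61950031, 0.5508618 ]), 'wrist_torque': array([ 0.05792304,  0.04087065, -0.01738998]), 'gripper_force': 0.0, 'opening': 0.9989434109837826}
```

View pics/top0.png

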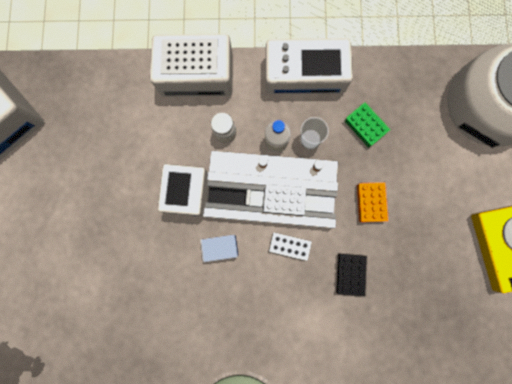

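View pics/side0.png

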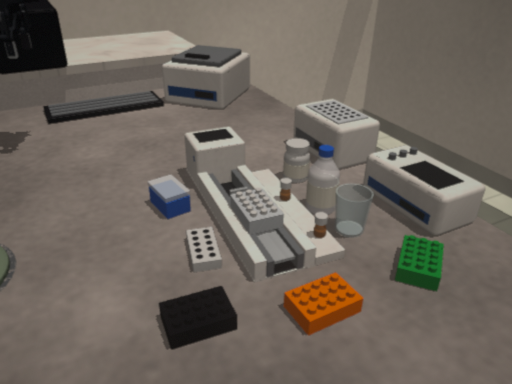

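The top view shows the track running right to left, with its open rear at about (337,205) and the reader head at (183,190). The grey-white block in the track is at (285,200). The black (352,275), green (367,125) and orange (373,203) blocks are off the track, so they are look-alikes. I'll confirm with an enlarged crop.

```bash
python3 - <<'E'
import cv2
im=cv2.imread("pics/top0.png")[145:235,150:350]
cv2.imwrite("pics/c1.png",cv2.resize(im,None,fx=4,fy=4,interpolation=cv2.INTER_CUBIC))
E
```

```text
(no output)
```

View pics/c1.png

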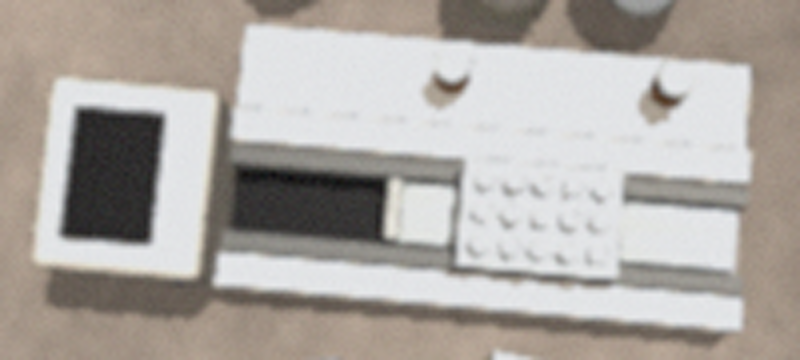

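The crop shows the block at crop (540,220). Its grey-white body sits in the rails with 15 caps, as described. The nose is at (392,210) with bare strip on both sides of the block, and the vials are on the shelf at (450,80) and (665,95).

```bash
cat > h.py <<'E'
import numpy as np
from scipy.spatial.transform import Rotation as R
from scipy.optimize import least_squares
def project(P,m):
    c=(np.asarray(P,float)-m["position"])@rot(m)
    c=c*[1,-1,-1]; p=c@np.asarray(m["K"]).T
    return p[:,:2]/p[:,2:]
def rot(m):
    r=np.asarray(m["rotation"],float)
    return r if r.shape==(3,3) else R.from_euler("xyz",r).as_matrix()
def ray(uv,m,z):
    d=np.linalg.inv(m["K"])@[uv[0],uv[1],1]; d=rot(m)@(d*[1,-1,-1])
    return m["position"]+d*(z-m["position"][2])/d[2]
def T2W(P,p):
    P=np.asarray(P,float); c,s=np.cos(p[2]),np.sin(p[2])
    return np.c_[p[0]+c*P[:,0]-s*P[:,1],p[1]+s*P[:,0]+c*P[:,1],P[:,2]]
E
python3 - <<'E'
from bench import imaging
from h import *
m=imaging.camera_model("top")
print(m.keys())
T=np.array([[-200,57.5,42],[-200,-57.5,42],[-200,-118,20],[-195,-19,30],[-195,19,30],[28,-19,48],[28,19,48],[132,57.5,42]])
c=np.array([[742,329],[752,150],[750,66],[740,208],[737,268],[389,178],[384,240],[214,287]])/4+[150,145]-.375
f=least_squares(lambda p:(project(T2W(T,p),m)-c).ravel(),[480,0,1.57],loss="soft_l1")
print(f.x,np.round(f.fun.reshape(-1,2),2) if False else np.round(project(T2W(T,f.x),m)-c,2))
p=f.x
for n,uv in dict(rl=(622,172),rr=(618,278),fl=(465,160),fr=(457,265)).items():
    w=ray(np.array(uv)/4+[150,145]-.375,m,66)
    q=R.from_euler("z",-p[2]).apply(w-[p[0],p[1],0]); print(n,np.round(w,1),np.round(q,1))
np.save("track.npy",p)
E
```

```text
dict_keys(['K', 'position', 'rotation'])
[539.14460338 -47.89257591   1.48382312] [[ 0.34  0.34]
 [ 0.21 -0.41]
 [ 0.2  -0.97]
 [-0.48  0.49]
 [-0.52  0.33]
 [ 0.02  0.22]
 [-0.03 -0.3 ]
 [ 0.17  0.05]]
rl [ 561.4 -166.2   66. ] [-116.   -32.5   66. ]
rr [ 496.2 -162.3   66. ] [-117.7   32.9   66. ]
fl [569.6 -69.5  66. ] [-18.9 -32.3  66. ]
fr [504.7 -64.   66. ] [-19.1  32.9  66. ]
```

Fit residuals are under 1 px. The block measures 98 x 65 mm and its front is about 38 mm short of the nose, which matches the description. Next I'll shut the gripper, hover over the strip behind the block, and check.

```bash
cat >> h.py <<'E'
p=np.load("track.npy"); ORI=[np.pi,0,p[2]]
def tw(x,z,y=0): return T2W([[x,y,z]],p)[0]
def toT(w): return np.round(R.from_euler("z",-p[2]).apply(np.asarray(w)-[p[0],p[1],0]),1)
E
python3 - <<'E'
from bench import bot, imaging
from h import *
import cv2
bot.grip(0.0)
bot.move_ptp(tw(-152,230),ORI)
m=imaging.camera_model("wrist"); im=imaging.capture("wrist")
T=np.array([[-195,-19,30],[-195,19,30],[-200,57.5,42],[-200,-57.5,42],[-117.5,-34,66],[-117.5,34,66],[-17.5,-34,66],[-17.5,34,66],[28,-19,48],[28,19,48]])
for u in project(T2W(T,p),m):
    if abs(u).max()<5000: cv2.circle(im,tuple(int(v) for v in np.round(u)),3,(0,0,255),1)
cv2.imwrite("pics/w1.png",im)
s=bot.get_state(); print(s["t"],toT(s["tcp_pos"]),s["orientation"],s["contact_force"],s["opening"])
bot.movel(tw(-152,60),max_speed=100)
cv2.imwrite("pics/s1.png",cv2.resize(imaging.capture("side")[130:290,150:350],None,fx=3,fy=3,interpolation=2))
s=bot.get_state(); print(s["t"],toT(s["tcp_pos"]),s["contact_force"])
E
```

```text
3.6417 [-1.512e+02 -1.000e-01  2.300e+02] [-3.14158607e+00 -1.33905299e-04  1.48520714e+00] [-0.54934818 -0.41388955 -0.8446398 ] -0.000921731462396481
5.5417 [-152.2   -0.4   60.6] [ 0.74348228 -0.56660379  0.93782067]
```

View pics/w1.png

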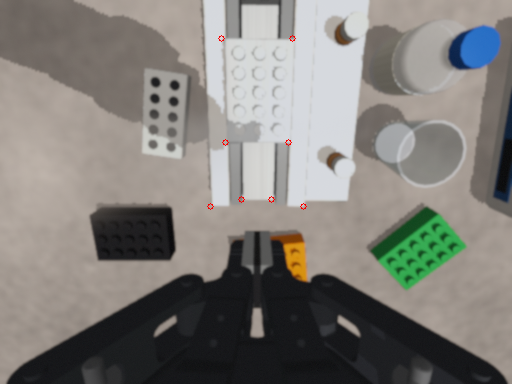

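View pics/s1.png

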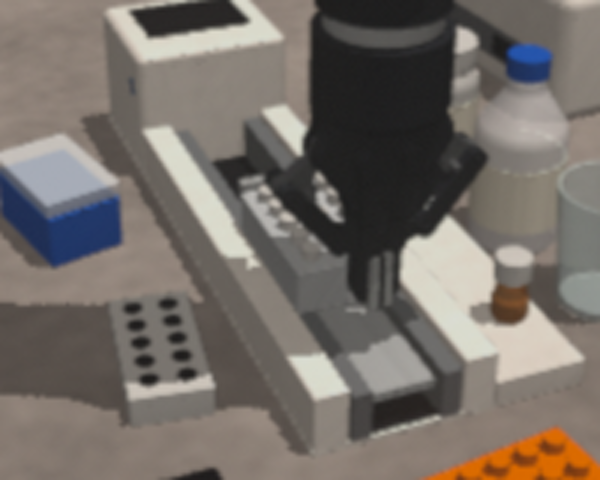

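In the wrist view, the predicted points land within about 2 px (2 mm) of the strip's rear corners (242–274, 199) and the block's rear edge (row 142). The real centre line sits about 1.5 mm to the right, so I'll correct for that. The side view shows the shut fingers over the bare strip behind the block, at about (380,290). Now I'll press.

```bash
cat > st.py <<'E'
from bench import bot, imaging
from h import *
import cv2
def st(n):
    s=bot.get_state(); print(n,round(s["t"],2),toT(s["tcp_pos"]),np.round(R.from_euler("z",-p[2]).apply(s["contact_force"]),1))
E
python3 - <<'E'
from st import *
Y=-1.5
bot.movel(tw(-152,36,Y),max_speed=60); st("above")
print(bot.movel(tw(-152,7,Y),max_speed=20,threshold=7)); st("down")
b=toT(bot.get_state()["tcp_pos"])[2]
if 8<b<16:
    bot.movel(tw(-152,b+2,Y),max_speed=20); bot.dwell(0.3); st("hold")
E
```

```text
above 6.09 [-151.8   -1.2   35.5] [0.8 0.1 1. ]
True
down 7.21 [-152.1   -1.7   11.9] [0.4 0.1 5.2]
hold 7.78 [-152.1   -1.7   13.9] [ 0.4 -0.3  3.4]
```

It bottomed at z = 11.9 against a nominal 12, and it now holds at about 16 mm pressed. Next I'll push.

```bash
python3 - <<'E'
from st import *
Y=-1.5
for x in (-120,-90,-65,-41):
    h=bot.movel(tw(x,13.8,Y),max_speed=45,threshold=20); st(h)
    if h: break
im=imaging.capture("top")[145:235,150:350]
cv2.imwrite("pics/t2.png",cv2.resize(im,None,fx=4,fy=4,interpolation=2))
E
```

```text
False 8.63 [-120.2   -1.5   13.9] [-4.8  0.2  2.6]
False 9.45 [-90.2  -1.5  13.9] [-4.3 -1.3  2.7]
False 10.16 [-65.2  -1.4  13.9] [-5.1 -0.1  3.2]
False 10.84 [-41.2  -1.3  13.9] [-4.9 -0.2  2.5]
```

View pics/t2.png

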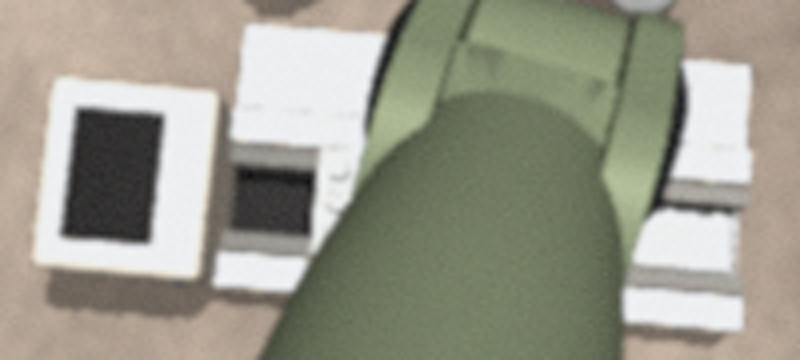

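The block's front is at crop column 315, about track x = 72, well past the nose. Next I'll back off, raise the fingertips above the nose and push home.

```bash
python3 - <<'E'
from st import *
Y=-1.5
bot.movel(tw(-47,13.8,Y),max_speed=40)
bot.movel(tw(-47,54,Y),max_speed=60); st("raised")
h=bot.movel(tw(5,54,Y),max_speed=45,threshold=15); st(h)
if not h:
    h=bot.movel(tw(30,54,Y),max_speed=25,threshold=12); st(h)
x=toT(bot.get_state()["tcp_pos"])[0]
bot.movel(tw(x-30,56,Y),max_speed=60); bot.movel(tw(x-30,200,Y),max_speed=120); st("up")
bot.movel(tw(-190,220,Y),max_speed=150)
im=imaging.capture("top")[145:235,150:350]
cv2.imwrite("pics/t3.png",cv2.resize(im,None,fx=4,fy=4,interpolation=2))
im=imaging.capture("side")[130:290,150:350]
cv2.imwrite("pics/s3.png",cv2.resize(im,None,fx=3,fy=3,interpolation=2)); st("end")
E
```

```text
raised 12.01 [-47.   -1.3  53.9] [ 0.2 -0.1 -0.2]
False 13.32 [ 5.1 -1.5 53.9] [-4.5  0.3 -1.7]
True 14.07 [21.4 -1.2 53.9] [-0.5 -0.6  0.3]
up 16.06 [ -8.5  -1.  199.2] [ 0.7 -0.5  0.8]
end 17.52 [-189.1   -1.5  219.9] [-0.2  0.6  0.2]
```

View pics/t3.png

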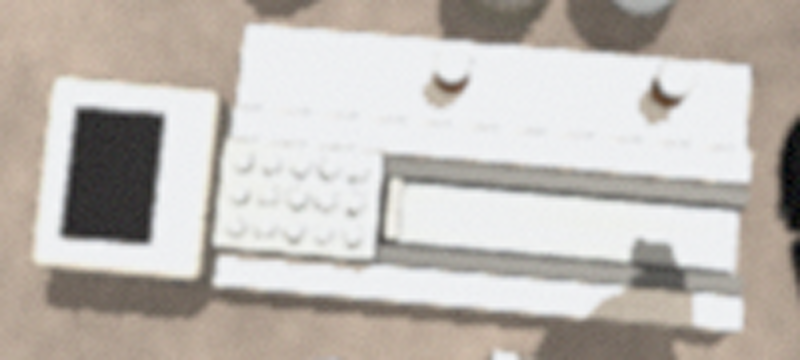

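View pics/s3.png

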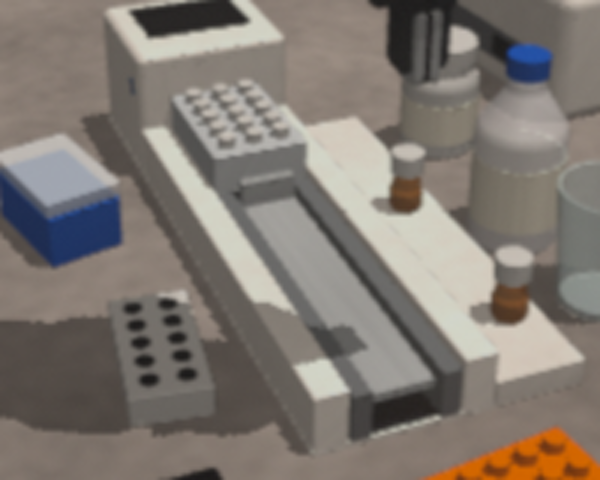

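The block sits against the reader head, with its rear edge at crop column 380. The nose is up behind it at (395,210), the vials have not moved, and the hand is clear. The push stopped firmly with the TCP at x = 21.4, where about 21 was expected.

```bash
python3 -c "
from bench import bot
print(bot.sign_off())"
```

```text
the job is handed in; nothing more can be done
None
```

I've handed the job in: in the last pictures the block is home against the reader head, the nose is up behind it, nothing around the track has visibly moved, and the hand is clear. The robot clock was at about 17.5 s of the 38 s allowed, but sign-off returned no verdict.

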